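# Refit the filter cassette of a bench fume extractor and start it

## Task

Refit the filter cassette in the fume extractor, grip outwards: hold it tilted, hook its tabbed edge under the lip at the low end of the pocket, then lower the other edge and press it down until the sprung catch snaps over it and the cassette lies fully home. Then start the fan: swing the sprung start lever all the way over to its stop and let it spring back. Leave the other things on the bench where they stand.

Things in the scene. Friction and masses are not known exactly. Their poses are not given: they have to be found in the camera images.
- head: Head of the fume extractor: black box, fixed, 222 x 160 x 92 mm on a wire stand, tipped back so its filter pocket faces up and to the robot, 15 deg from level. Origin: centre of the pocket's seat plane (under the cassette), 125 mm above the bench. x up the slope, y left, z out of the pocket. In this frame: slot back x=-87.5 mm, high-end wall x=72, sides y=+-68 (tops slope out, 13.5 high).
- lip_edge (a point): Middle of the lower inner edge of the fixed lip along the pocket's low end: at x=-77, z=9.5 mm in the head's frame. The lip runs over the pocket's full width, covers x=-94 to -77 mm and its top is at z=13.5 mm; below it is a slot 9.5 mm high and 10.5 mm deep for the cassette's tabs, its floor level with the seat plane.
- control_strip (a point): Middle of the head's control strip, above the pocket: x=72 to 126 mm, y=-80 to 80 mm in the head's frame, its top at z=14 mm (this point: x=99). It carries the start lever on the left (y=40) and a fixed speed dial on the right (y=-42), 34 mm across, top at z=32 mm. The stand's wire feet reach 110 mm before, 130 mm behind and 96 mm beside the head's origin.
- cassette_grip (a point): Loose filter cassette: flat grey panel, dark louvred core, 140 mm (x) by 130 (y) by 12 thick, 0.14-0.28 kg, lying face up on the bench. Amid its upper face a finger grip: rib 16 mm thick (x), 50 long (y), 24 high. This point: the rib's centre, 24 mm above the panel's underside. z out of the upper face, x from tabbed to plain edge. Seated, its axes agree with the head's.
- cassette_tabs (a point): Middle of the line through the tips of the cassette's two tabs, at the level of its underside: 86 mm towards -x from the panel's centre. The tabs are 16 mm long, 24 mm wide, 4 mm thick, flush with the underside, centred 36 mm either side of the middle. Tilted 10 to 20 degrees to the seat they enter the slot under the lip freely.
- cassette_free (a point): Middle of the cassette's plain edge (opposite the tabs), at the level of its underside: 70 mm towards +x from the panel's centre. Pushing down on the frame here, beside the catch, presses the cassette home.
- catch_nose (a point): Tip of the steel snap catch, 22 mm wide, at the middle of the pocket's high end: at rest x=66, z=13.5 mm in the head's frame, 3 to 6 mm over the seated cassette's plain edge. Its sloping top reaches z=27.5 at x=72.5 mm: the edge pressed down on it pushes the catch outwards, then passes below the nose and the catch snaps back. This takes about 5 N at the edge.
- catch (a joint): Angle of the snap catch: 0 at rest, grows to 0.35 rad as it is pushed outwards (towards the head's +x); 0.1 to 0.2 while the cassette's edge passes. A spring returns it.
- lever_ball (a point): Centre of the 16 mm black ball on the end of the start lever, a 6 mm steel rod 34 mm long. Its pivot is at x=106, y=40, z=18 mm in the head's frame, axis along the head's x. At rest it leans 0.45 rad to the head's +y (ball at y=55, z=49 mm); it swings towards -y.
- start_lever (a joint): Angle of the start lever: 0 at rest, 0.9 rad at its stop (ball then at y=25 mm in the head's frame). A spring drives it back to 0 when let go; it takes about 1 N at the ball at first and 2.5 N at the stop.
- tip_cleaner_mid (a point): Bystander: steel tin with brass wool for cleaning soldering tips, 82 mm across and 52 mm high; point on its axis, 22 mm above its base.
- flux_pot_mid (a point): Bystander: white plastic flux pot, 54 mm across and 35 mm high; point at half height.
- solder_reel_mid (a point): Bystander: reel of solder standing on its flange, 56 mm across and 48 mm high; point at half height.
There are look-alikes about, which are no part of the job. Of the things that look like the part that bears cassette_grip, take the one that is nearest to the robot's base at the start.

How it is judged:
On the way, in this order (a step that is already met when the one before it is completed fails the run):
1. the cassette's tabs are hooked under the lip while its other edge is still raised (x of cassette_tabs in the frame of head below -0.079 m and z of cassette_tabs in the frame of head between -0.004 and 0.008 m and y of cassette_tabs in the frame of head between -0.008 and 0.008 m and z of cassette_free in the frame of head above 0.018 m), for 0.1 s.
2. the other edge is down flat and the catch has snapped over it (x of cassette_tabs in the frame of head below -0.079 m and z of cassette_tabs in the frame of head below 0.004 m and z of cassette_free in the frame of head between -0.004 and 0.003 m and value of joint catch below 0.05 rad and angle between the z axis of cassette_grip and the z axis of head, either way round below 0.04 rad), for 0.2 s.
3. the start lever has been swung to its stop (value of joint start_lever above 0.82 rad).
At the end, for the whole second after the job is handed in: The cassette lies home in the pocket: flat on the seat within 0.04 rad, tab tips at least 2 mm under the lip and within 4 mm of the seat plane, plain edge within 3 mm of the seat plane and under the catch, the catch back within 0.05 rad of rest; the start lever is back within 0.08 rad of rest (all of step 2 and value of joint start_lever below 0.08 rad); the robot touches nothing.
It fails at once if the tip cleaner, flux pot or solder reel was moved more than 20 mm (distance of any of tip_cleaner_mid, flux_pot_mid, solder_reel_mid from where it was at the start of the episode above 0.02 m).
It also fails if it takes over 64 s, if anything falls off the work surface, if the arm or the gripper's body presses on something with over 40 N, if the wrist force passes 120 N, or if a joint passes its speed limit or range.

## Robot

A 6-joint arm with a two-finger parallel gripper is mounted at the origin on the work surface. World frame = base frame: x ahead of the robot, y to its left, z up, the work surface at z = 0. Lengths are in m, angles in rad, forces in N, time in s.
With the tool pointing down it reaches from about 0.35 to 0.775 m from the base axis. Payload 7.3 kg.
Tool frame: the origin (TCP) lies midway between the tips of the shut fingers; the grasp point (between the pads) lies 19 mm behind it; z points along the fingers, y is the line along which they close (so a half turn about z gives the same grasp; the last joint's range is limited). The gripper opens to 92 mm and grips with 3 to 60 N. Pads are 19 mm wide; open, the fingers measure 130 mm over their backs; the gripper's body (75 mm by 190 mm) begins 47 mm behind the grasp point.
Start: joints at [-1.325, 0.342, 1.524, -0, 1.275, -0.146], TCP at [0.2, -0.485, 0.227] pointing down, gripper open.
Joint ranges: [-2.53, 2.53], [-0.77, 2.02], [0.04, 2.7], [-1, 4.14], [0.28, 2.66], [-3.11, 3.11]. Speed limits (rad/s): [2.57, 2.57, 3.14, 3.14, 3.14, 3.14].

## Interface

Orientations are given as [roll, pitch, yaw] about the fixed x, y, z axes, in that order (R = Rz(yaw) Ry(pitch) Rx(roll)).
In Python, from cell import monitor, vision, workorder gives the robot as it stands.
- The arm moves only by the tool move_arm, never from a script. Its argument "rows" is a list of rows, each a list of 5 numbers: the shift along the world's x, y, z in mm, then the turn about the world's z in rad, then the closure, from -1 (fully open) to 1 (shut). A call has 1 to 12 rows; each row shifts and turns the commanded pose from where the row before left it; what a row does not reach is not made up. A row lasts 1/10 s, in which the tool goes at most 50 mm and 8.59 degrees, less where a joint would pass 70% of its speed; a pose out of reach is approached as far as the arm can. A call is refused whole if a number of a shift passes 50 or a number of a turn 0.15, either way. A call with a gripper value outside its range is refused whole. The fingers move at their own pace and stop on an object; "newtons" is the grip in N (left out, the last holds). Time passes only in rows, so rows that do not move let the fingers close. It gives the time, the measured TCP pose, the force, the opening and the grip force at its end, in the units of the state.
- monitor.observe(): the state, without advancing time (a new reading comes with each control period).
- vision.read_camera(name): name is "side" or "top" or "wrist"; returns the picture (400x640x3 uint8, red, green, blue); there is no depth.
- vision.get_calibration(name): a dict with "K" (3x3 intrinsics, pixels), "T" (4x4, takes a point from camera to world coordinates); the wrist camera has in their place "mount" (4x4, takes a point from camera to tool coordinates, whose origin is the TCP and whose axes are the flange's). Camera axes: x right, y up, looking along -z (the intrinsics and any distortion apply to the point x, -y, -z); pixel columns grow to the right and rows downward; lengths in m; the calibration is good to about 2 mm. The wrist camera is an equidistant fisheye: a pixel r from the principal point sees the ray r / f radians off the axis. A picture is of the moment at which its call begins: read the wrist's pose just before it. get_calibration takes no time and is no camera call.
- workorder.hand_in(): hands the job in; it is judged then, once.
The state is a dict: "time": time; "qpos": joint angles; "qvel": joint speeds; "joint_efforts": joint torques, N m; "tool_pos": TCP position; "tool_rot": TCP orientation; "contact_force": force on the tool from outside, world axes, zero at the start; "torque": the same for the moment, N m; "opening": finger opening in m; "grip_force": force on a finger pad.
Only numpy, scipy, OpenCV 4.12 (cv2) and the standard library are available. Lean on these libraries where they do the work, as an engineer would, in place of code of your own. Each camera call takes 0.05 s, during which the arm holds its last target. There are 200 camera calls.

## Working session

There is one attempt and no reset: what is moved stays moved. The work goes in short steps, Python scripts to look and compute and a tool call to move; the robot and the scene stay as the last step left them, time stands still between calls to the robot, and variables do not carry over. Pictures are saved under pics/ and viewed, at most 10 in all, crops included, and the job is handed in when it is done.

Besides the shell and the picture viewer there is one more tool, called as name(argument=value, ...) on one line, values as JSON. move_arm: Moves the arm, as the interface text tells. Its arguments: {"type":"object","properties":{"rows":{"type":"array","items":{"type":"array","items":{"type":"number"}}},"newtons":{"type":"number"}},"required":["rows"]}

```bash
mkdir -p pics; ls
python3 - <<'E'
from cell import monitor, vision
import cv2,json
s=monitor.observe();print(s)
for n in("side","top"):
    cv2.imwrite(f"pics/{n}0.png",vision.read_camera(n)[:,:,::-1])
    c=vision.get_calibration(n);print(n,c)
print(vision.get_calibration("wrist"))
E
```

```text
pics
{'time': 0.0, 'qpos': array([-1.32501603e+00,  3.42720342e-01,  1.52505159e+00, -6.75659320e-06,
        1.27541218e+00, -1.46056516e-01]), 'qvel': array([ 1.92972036e-05,  1.38409488e-03, -2.68806454e-04, -6.78288255e-04,
        5.60925419e-04,  2.20784397e-05]), 'joint_efforts': array([-4.90674047e-04, -4.31242311e+01, -2.44218081e+01,  7.19103660e-02,
        5.59554622e-02, -1.23572936e-04]), 'tool_pos': array([ 0.20037639, -0.48479351,  0.22603415]), 'tool_rot': array([-3.14001720e+00, -2.25225236e-04,  3.91838612e-01]), 'contact_force': array([0.88870446, 0.1006667 , 0.74561996]), 'torque': array([-0.05800659,  0.0152925 ,  0.01899778]), 'grip_force': 0.0, 'opening': 0.09185947628098652}
side {'K': array([[392.56712176,   0.        , 315.73233815],
       [  0.        , 392.56712176, 199.63484053],
       [  0.        ,   0.        ,   1.        ]]), 'T': array([[ 0.91041913,  0.23642319, -0.33947178,  0.08135967],
       [-0.41342797,  0.5490209 , -0.72639753, -1.17616331],
       [ 0.01463988,  0.80167333,  0.59758308,  1.0213611 ],
       [ 0.        ,  0.        ,  0.
[... 349 characters left out ...]
8.25676781e-02],
       [ 2.97427022e-03,  1.56234157e-01,  9.87715567e-01,
         1.48309488e+00],
       [ 0.00000000e+00,  0.00000000e+00,  0.00000000e+00,
         1.00000000e+00]])}
{'K': array([[309.70691629,   0.        , 314.09371506],
       [  0.        , 309.70691629, 198.70155798],
       [  0.        ,   0.        ,   1.        ]]), 'mount': array([[ 3.57461728e-04,  9.56319447e-01,  2.92323430e-01,
         7.93293552e-02],
       [ 9.99999627e-01, -1.11947548e-04, -8.56599064e-04,
        -5.09869111e-04],
       [-7.86457452e-04,  2.92323628e-01, -9.56319130e-01,
        -1.57098386e-01],
       [ 0.00000000e+00,  0.00000000e+00,  0.00000000e+00,
         1.00000000e+00]])}
```

View pics/top0.png

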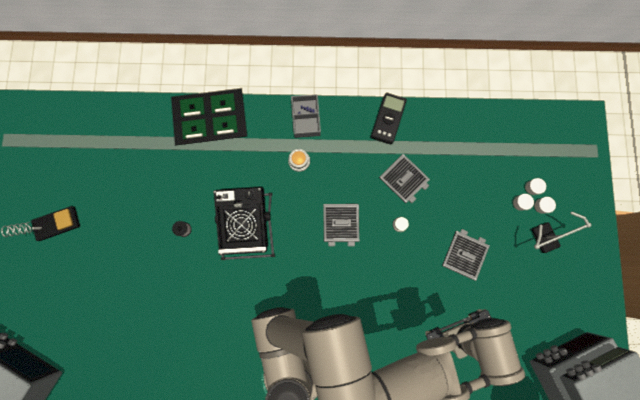

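View pics/side0.png

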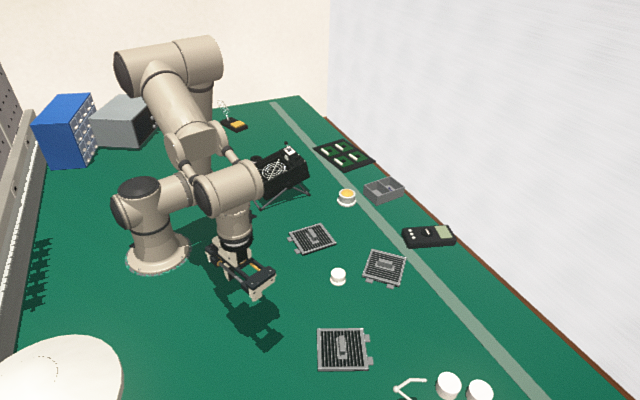

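The top view shows three cassette look-alikes, at (341,222), (405,178) and (466,254). It also shows the head at (242,222), tip cleaner (299,160), flux pot (401,225) and reel (181,229). Next I compute each one's distance from the base and take close crops.

```bash
cat > h.py <<'E'
import numpy as np, cv2
from scipy.spatial.transform import Rotation as R
from scipy.optimize import least_squares
from cell import monitor, vision
cal={n:vision.get_calibration(n) for n in("side","top","wrist")}
def grab(n):
    s=monitor.observe(); im=vision.read_camera(n)[:,:,::-1].copy()
    T=cal[n].get("T")
    if T is None:
        W=np.eye(4);W[:3,:3]=R.from_euler("xyz",s["tool_rot"]).as_matrix();W[:3,3]=s["tool_pos"];T=W@cal[n]["mount"]
    return im,T
def proj(n,T,P):
    K=cal[n]["K"];P=np.atleast_2d(P);c=(P-T[:3,3])@T[:3,:3];v=c*[1,-1,-1]
    if n!="wrist": u=v[:,:2]/v[:,2:]
    else:
        r=np.linalg.norm(v[:,:2],axis=1);th=np.arctan2(r,v[:,2]);u=v[:,:2]*(th/np.maximum(r,1e-9))[:,None]
    return u@np.diag([K[0,0],K[1,1]])+K[:2,2]
def onplane(n,T,px,z):
    K=cal[n]["K"];u=(np.atleast_2d(px)-K[:2,2])/[K[0,0],K[1,1]]
    if n!="wrist": v=np.c_[u,np.ones(len(u))]
    else:
        th=np.linalg.norm(u,axis=1);v=np.c_[u*(np.sin(th)/np.maximum(th,1e-9))[:,None],np.cos(th)]
    d=(v*[1,-1,-1])@T[:3,:3].T
    return T[:3,3]+d*((z-T[2,3])/d[:,2])[:,None]
def crop(im,x0,y0,x1,y1,k,f):
    cv2.imwrite(f,cv2.resize(im[y0:y1,x0:x1],None,fx=k,fy=k,interpolation=cv2.INTER_CUBIC))
E
python3 - <<'E'
from h import *
im=cv2.imread("pics/top0.png")
for p in [(341,222),(405,178),(466,254)]:
    w=onplane("top",cal["top"]["T"],p,.012)[0];print(p,w.round(3),np.hypot(*w[:2]).round(3))
for p in [(299,160),(401,225),(181,229)]: print(p,onplane("top",cal["top"]["T"],p,.045)[0].round(3))
a=cv2.resize(im[170:270,200:280],None,fx=5,fy=5,interpolation=cv2.INTER_CUBIC)
b=cv2.resize(im[195:255,315:365],None,fx=6,fy=6,interpolation=cv2.INTER_CUBIC)
b=cv2.copyMakeBorder(b,0,500-b.shape[0],0,0,cv2.BORDER_CONSTANT)
cv2.imwrite("pics/c1.png",np.hstack([a,b]))
E
```

```text
(341, 222) [ 0.545 -0.159  0.012] 0.568
(405, 178) [ 0.717 -0.4    0.012] 0.821
(466, 254) [ 0.435 -0.62   0.012] 0.757
(299, 160) [0.771 0.002 0.045]
(401, 225) [ 0.535 -0.375  0.045]
(181, 229) [0.507 0.423 0.045]
```

View pics/c1.png

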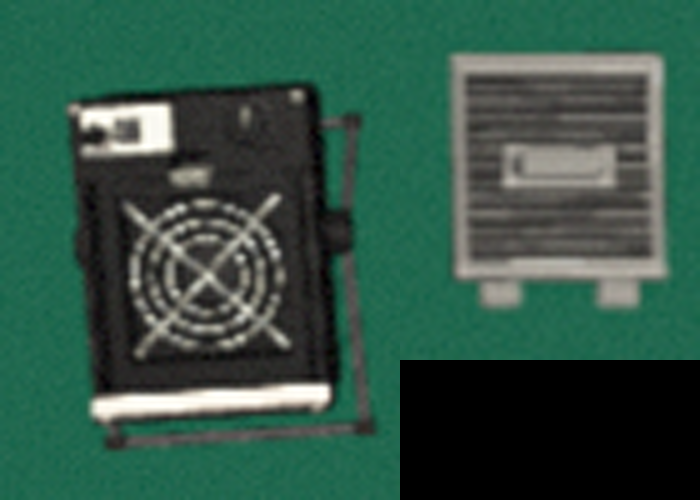

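The candidates are at 0.568 m, 0.821 m and 0.757 m from the base, so I take the one at (341,222). The crop confirms it is a cassette with its tabs towards the robot. The head's lip also faces the robot, and the lever and catch are at its far end. I'll go above the cassette first.

move_arm(rows=[[34, 32, 0, -0.037, -1], [34, 32, 0, -0.037, -1], [34, 32, 0, -0.037, -1], [34, 32, 0, -0.037, -1], [34, 32, 0, -0.037, -1], [34, 32, 0, -0.037, -1], [34, 32, 0, -0.037, -1], [34, 32, 0, -0.037, -1], [34, 32, 0, -0.037, -1], [34, 32, 0, -0.037, -1], [0, 0, 0, 0, -1]], newtons=20)

```text
time: 1.2
tool_pos: [0.5434, -0.161, 0.226]
tool_rot: [-3.14, -0.001, 0.026]
contact_force: [-0.2, -0.2, -0.5]
opening: 0.0918
grip_force: 0.0
```

Run:
```python
from h import *
im,T=grab("wrist");cv2.imwrite("pics/w1.png",im);np.save("w1T.npy",T)
s=monitor.observe();print(s["tool_pos"],s["tool_rot"],s["qpos"])
```

```text
[ 0.54163199 -0.16294392  0.22587071] [-3.14098447e+00  1.08008818e-03  2.60982126e-02] [-4.27756926e-01  4.18116492e-01  1.40991204e+00  7.55293775e-05
  1.31480151e+00  1.11692235e+00]
```

View pics/w1.png

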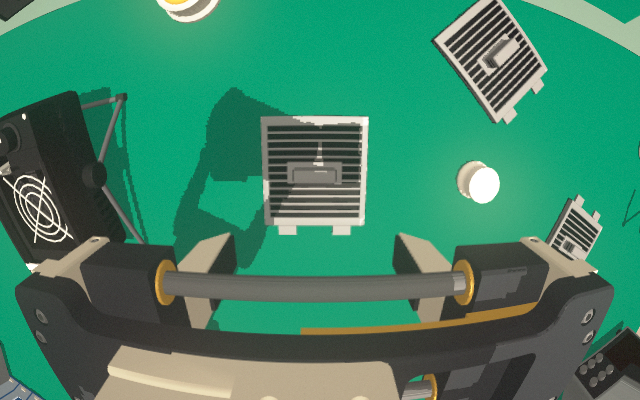

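The wrist view shows the chosen cassette with panel corners at (261,117), (368,117), (366,226) and (264,227). The tabs point to the robot, at (287,230) and (341,230), and the head is at left.

Run:
```python
from h import *
T=np.load("w1T.npy")
w=onplane("wrist",T,[(261,117),(368,117),(366,226),(264,227)],.012);print(w.round(4),w.mean(0).round(4))
e=(w[0]+w[1]-w[2]-w[3])/2;f=(w[0]+w[3]-w[1]-w[2])/2
print(np.linalg.norm(e),np.linalg.norm(f),np.arctan2(e[1],e[0]),np.arctan2(-f[0],f[1]))
print(onplane("wrist",T,[(288,163),(342,163)],.036).round(4), proj("wrist",T,[[.5416,-.163,0.012],[.5416,-.163,.226]]))
# head, top view fit: refine with clicks of strip/lip corners in the c1 crop
c=np.array([(75,100),(318,88),(330,405),(97,418)],float)/5+[200,170]-.4
print(c)
```

```text
[[ 0.6098 -0.0951  0.012 ]
 [ 0.6132 -0.2231  0.012 ]
 [ 0.474  -0.2299  0.012 ]
 [ 0.469  -0.0971  0.012 ]] [ 0.5415 -0.1613  0.012 ]
0.14007191166937377 0.13049457085517097 0.03139396801181284 0.03226119372968662
[[ 0.5584 -0.1303  0.036 ]
 [ 0.56   -0.1918  0.036 ]] [[316.15124835 173.56971553]
 [318.17651092 254.36937212]]
[[214.6 189.6]
 [263.2 187.2]
 [265.6 250.6]
 [219.  253.2]]
```

move_arm(rows=[[-8, 43, 12, 0, -1], [-8, 43, 12, 0, -1], [-8, 43, 12, 0, -1], [-8, 43, 12, 0, -1], [-8, 43, 12, 0, -1], [-8, 43, 12, 0, -1], [-8, 43, 12, 0, -1], [-8, 43, 12, 0, -1], [0, 0, 0, 0, -1], [0, 0, 0, 0, -1]])

```text
time: 2.25
tool_pos: [0.4762, 0.1784, 0.3227]
tool_rot: [3.141, 0.0, 0.023]
contact_force: [0.2, 0.2, -1.1]
opening: 0.0919
grip_force: 0.0
```

Run:
```python
from h import *
im,T=grab("wrist");cv2.imwrite("pics/w2.png",im);np.save("w2T.npy",T)
s=monitor.observe();print(s["tool_pos"],s["tool_rot"],s["qpos"])
crop(im,170,30,470,260,2.6,"pics/w2c.png")
```

```text
[0.47630963 0.17759753 0.32228199] [3.14053651e+00 8.62151809e-04 2.14495663e-02] [ 2.06586960e-01  2.54470279e-01  1.38499333e+00 -8.81405671e-04
  1.50317090e+00  1.75599328e+00]
```

View pics/w2c.png

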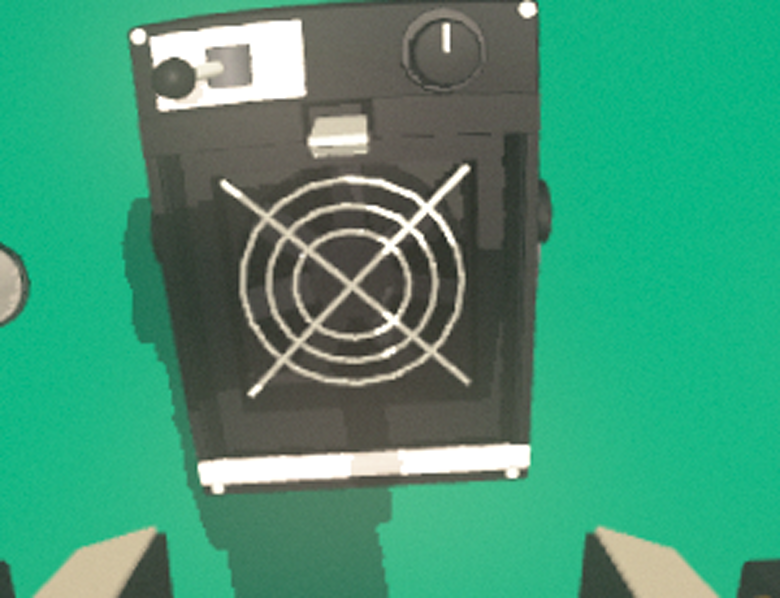

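This crop shows the lip's inner edge from (199,462) to (529,445). The lever ball is at (174,77), the catch nose edge runs from (311,155) to (368,151), the dial is at (447,47) and the strip's far corners are at (130,28) and (538,0). I'll fit the head pose from these.

```bash
cat >> h.py <<'E'
def headR(yaw): return R.from_euler("xyz",[0,-np.radians(15),yaw]).as_matrix()
E
python3 - <<'E'
from h import *
T=np.load("w2T.npy")
mm=np.array([[-77,80,13.5],[-77,-80,13.5],[-94,80,13.5],[-94,-80,13.5],[106,55,49],[66,11,13.5],[66,-11,13.5],[126,80,14],[126,-80,14]])/1e3
px=np.array([(199,462),(529,445),(204,487),(529,470),(174,77),(311,155),(368,151),(130,28),(538,1)])/2.6+[170,30]
px-= .3
def f(p,full=False): return (proj("wrist",T,p[:3]+mm@headR(p[3]).T)-px)
for z in (None,.125):
    g=(lambda p:f(p).ravel()) if z is None else (lambda p:f(np.r_[p[:2],z,p[2]]).ravel())
    s=least_squares(g,[.52,.18,.125,.06] if z is None else [.52,.18,.06],loss="soft_l1")
    print(s.x.round(4));print(s.fun.reshape(-1,2).round(1).tolist())
# top cross-check
p=np.r_[s.x[:2],.125,s.x[2]]
print(proj("top",cal["top"]["T"],p[:3]+mm[[7,8,3,2]]@headR(p[3]).T).round(1))
E
```

```text
[0.5147 0.1899 0.121  0.0796]
[[-0.2, -0.5], [-0.2, -0.7], [0.2, 0.9], [-0.8, 0.8], [0.6, 0.5], [0.9, -0.3], [0.1, -0.1], [-0.7, 0.1], [-0.0, -0.5]]
[0.5147 0.1897 0.0805]
[[-0.6, 0.7], [0.6, 0.2], [-0.2, 2.1], [-0.1, 1.9], [-0.4, -0.0], [0.8, -0.5], [0.2, -0.3], [-1.8, -0.5], [0.9, -1.4]]
[[213.4 190.9]
 [261.1 187.9]
 [266.  252. ]
 [219.2 255. ]]
```

move_arm(rows=[[8, -42, -20, 0.01, -1], [8, -42, -20, 0, -1], [8, -42, -20, 0, -1], [8, -42, -20, 0, -1], [8, -42, -20, 0, -1], [8, -42, -20, 0, -1], [8, -42, -20, 0, -1], [8, -42, -20, 0, -1], [1, -3, -40, 0, -1], [0, 0, -40, 0, -1], [0, 0, -40, 0, -1], [0, 0, 0, 0, -1]])

```text
time: 3.5
tool_pos: [0.5365, -0.1607, 0.0373]
tool_rot: [-3.137, 0.011, 0.029]
contact_force: [-0.1, -0.1, -0.2]
opening: 0.0917
grip_force: 0.0
```

move_arm(rows=[[4, 0, -10, 0, -1], [0, 0, -7, 0, -1], [0, 0, 0, 0, -1], [0, 0, 0, 0, -1]])

```text
time: 3.9
tool_pos: [0.5461, -0.1605, 0.0269]
tool_rot: [3.141, -0.002, 0.032]
contact_force: [0.3, -0.1, -0.4]
opening: 0.0917
grip_force: 0.0
```

move_arm(rows=[[-3, 0, -6, 0, -1], [0, 0, 0, 0, 0], [0, 0, 0, 0, 0.5], [0, 0, 0, 0, 1], [0, 0, 0, 0, 1], [0, 0, 0, 0, 1], [0, 0, 0, 0, 1]], newtons=20)

```text
time: 4.6
tool_pos: [0.5426, -0.1602, 0.0198]
tool_rot: [3.141, -0.0, 0.032]
contact_force: [-0.6, -0.2, -0.4]
opening: 0.0499
grip_force: 20.0
```

move_arm(rows=[[0, 0, 45, 0, 1], [0, 0, 45, 0, 1], [0, 0, 45, 0, 1], [0, 0, 45, 0, 1], [-23, 42, 0, 0.012, 1], [-23, 42, 0, 0.012, 1], [-23, 42, 0, 0.012, 1], [-23, 42, 0, 0.012, 1]])

```text
time: 5.4
tool_pos: [0.449, 0.0091, 0.1995]
tool_rot: [-3.141, 0.0, 0.079]
contact_force: [1.2, 0.9, -1.8]
opening: 0.0496
grip_force: 20.0
```

move_arm(rows=[[-23, 42, 0, 0, 1], [-23, 42, 0, 0, 1], [-23, 42, 0, 0, 1], [-24, 42, 0, 0, 1], [0, 0, -20, 0, 1], [0, 0, -10, 0, 1], [0, 0, 0, 0, 1]], newtons=14)

```text
time: 6.1
tool_pos: [0.3566, 0.1752, 0.1685]
tool_rot: [3.141, 0.003, 0.08]
contact_force: [-0.7, -0.4, -0.9]
opening: 0.0498
grip_force: 14.0
```

Run:
```python
from h import *
s=monitor.observe();print(s["tool_pos"],s["tool_rot"],s["qpos"],s["contact_force"])
im,T=grab("side");cv2.imwrite("pics/s1.png",im)
w,_=grab("wrist")
a=cv2.resize(im[130:230,220:330],None,fx=4,fy=4,interpolation=cv2.INTER_CUBIC)
b=w[0:400,160:480]
cv2.imwrite("pics/s1c.png",np.hstack([a,b]))
```

```text
[0.35660846 0.1752386  0.16852416] [3.14066413 0.00329071 0.07975655] [ 2.63516692e-01  1.76751364e-01  1.93258953e+00 -3.62227304e-04
  1.03565677e+00  1.75474019e+00] [-0.70877421 -0.37360571 -0.88248611]
```

View pics/s1c.png

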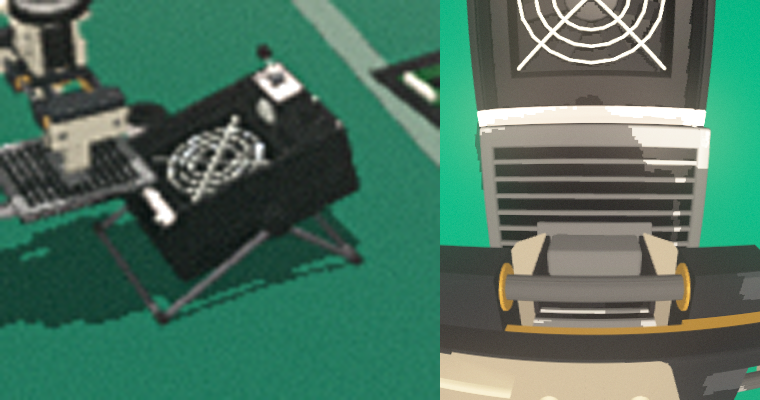

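The cassette is held level, its plain edge at wrist crop row ~130 and just over the white lip. Lowering will prop that edge on the lip and tilt the cassette.

move_arm(rows=[[0, 2, -12, 0, 1], [0, 0, -10, 0, 1], [0, 0, -6, 0, 1], [0, 0, -5, 0, 1], [0, 0, -5, 0, 1], [0, 0, -5, 0, 1], [0, 0, 0, 0, 1]])

```text
time: 6.9
tool_pos: [0.3574, 0.1777, 0.1263]
tool_rot: [3.141, 0.001, 0.08]
contact_force: [0.5, -0.8, -2.3]
opening: 0.0499
grip_force: 14.0
```

move_arm(rows=[[0, 0, -4, 0, 1], [0, 0, -4, 0, 1], [0, 0, -4, 0, 1], [0, 0, -4, 0, 1], [0, 0, -4, 0, 1], [0, 0, 0, 0, 1], [0, 0, 0, 0, 1]])

```text
time: 7.6
tool_pos: [0.3579, 0.1778, 0.1067]
tool_rot: [3.141, -0.001, 0.08]
contact_force: [-0.2, -0.1, -0.3]
opening: 0.0498
grip_force: 14.0
```

Run:
```python
from h import *
s=monitor.observe();print(s["tool_pos"],s["contact_force"])
im,T=grab("side");cv2.imwrite("pics/s2.png",im)
w,T=grab("wrist");cv2.imwrite("pics/w3.png",w);np.save("w3T.npy",T)
a=cv2.resize(im[130:230,205:305],None,fx=4,fy=4,interpolation=cv2.INTER_CUBIC)
b=w[0:400,160:480]
cv2.imwrite("pics/s2c.png",np.hstack([a,b]))
```

```text
[0.35789251 0.17780737 0.10668392] [-0.17760812 -0.10293333 -0.29770414]
```

View pics/s2c.png

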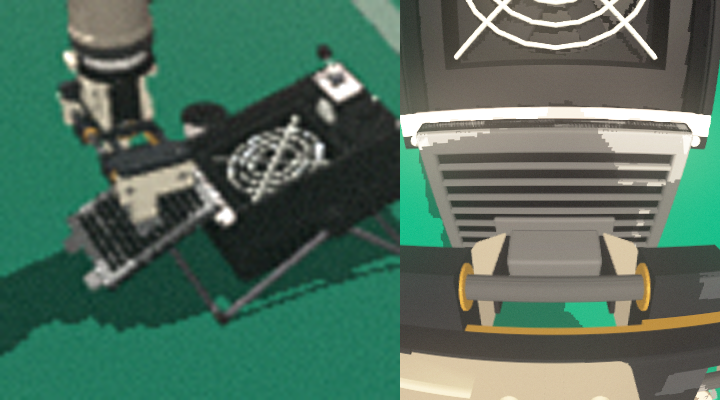

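It is tilted about 25° by the lip-contact geometry. I'll go slightly further, to about 29°, then lift away and over the pocket.

move_arm(rows=[[0, 0, -4, 0, 1], [0, 0, 0, 0, 1], [0, 0, 20, 0, 1], [0, 0, 40, 0, 1], [0, 0, 25, 0, 1], [0, 0, 0, 0, 1]], newtons=20)

```text
time: 8.3
tool_pos: [0.3595, 0.1783, 0.1906]
tool_rot: [-3.14, -0.007, 0.08]
contact_force: [0.5, 0.0, -1.6]
opening: 0.0498
grip_force: 20.0
```

Run:
```python
from h import *
s=monitor.observe();print(s["tool_pos"],s["contact_force"])
im,T=grab("side");cv2.imwrite("pics/s3.png",im)
t=s["tool_pos"]; yaw=.08
out=[]
P=np.array([[-70,-65,0],[70,-65,0],[70,-65,12],[-70,-65,12],[-86,-48,0],[-86,-24,0],[70,65,12],[-70,65,12]])/1e3
for th in (24,29,34):
    Rm=R.from_euler("xyz",[0,-np.radians(th),yaw]).as_matrix()
    W=t+[0,0,.008]+(P-[.001,0,.028])@Rm.T
    q=proj("side",T,W); print(th,q.round(1).tolist()); out.append(q)
big=cv2.resize(im[100:230,190:310],None,fx=4.5,fy=4.5,interpolation=cv2.INTER_CUBIC)
b2=big.copy()
for q,c in zip(out,[(255,0,0),(0,0,255),(0,255,255)]):
    for x in ((q-[190,100]+.5)*4.5): cv2.circle(b2,(int(x[0]),int(x[1])),3,c,-1)
cv2.imwrite("pics/s3c.png",b2)
```

```text
[0.3594728  0.17832065 0.19059027] [ 0.47565718  0.02454466 -1.59206415]
24 [[230.1, 185.1], [259.6, 164.7], [258.2, 162.6], [228.6, 183.1], [225.3, 185.3], [223.4, 182.2], [246.3, 148.2], [218.2, 167.4]]
29 [[231.5, 185.7], [259.3, 163.3], [257.7, 161.4], [229.8, 183.9], [226.9, 186.1], [224.9, 183.1], [245.8, 147.0], [219.3, 168.2]]
34 [[232.9, 186.2], [259.0, 162.0], [257.2, 160.2], [231.0, 184.6], [228.5, 186.8], [226.5, 183.7], [245.2, 145.8], [220.5, 168.8]]
```

View pics/s3c.png

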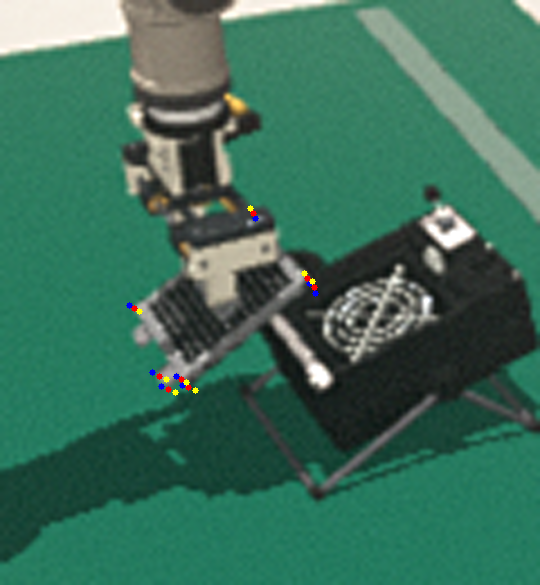

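```bash
cat >> h.py <<'E'
H0=np.array([.5147,.1898,.125]);HY=.08
def w2h(p): return (np.asarray(p)-H0)@headR(HY)
def h2w(q): return H0+headR(HY)@np.asarray(q)
def tcp_for(tab,th,p=.008,dx=.001):  # th = tilt from level, deg
    Rm=R.from_euler("xyz",[0,-np.radians(th),HY]).as_matrix()
    return h2w(tab)-Rm@np.array([-.086-dx,0,-.020-p])-[0,0,p]
E
python3 - <<'E'
from h import *
for th in (27,29,31):
  for tab in ([-.062,0,.04],[-.068,0,.006],[-.068,0,.0],[-.083,0,.001]): print(th,tab,(1e3*tcp_for(tab,th)).round(1))
for th in (27,25,22,19,17,15): print(th,(1e3*tcp_for([-.083,0,.0],th)).round(1))
E
```

```text
27 [-0.062, 0, 0.04] [509.3 189.4 204. ]
27 [-0.068, 0, 0.006] [512.3 189.6 169.6]
27 [-0.068, 0, 0.0] [513.8 189.7 163.8]
27 [-0.083, 0, 0.001] [499.1 188.6 160.9]
29 [-0.062, 0, 0.04] [507.  189.2 206.3]
29 [-0.068, 0, 0.006] [510.  189.4 171.9]
29 [-0.068, 0, 0.0] [511.5 189.5 166.1]
29 [-0.083, 0, 0.001] [496.8 188.4 163.2]
31 [-0.062, 0, 0.04] [504.6 189.  208.4]
31 [-0.068, 0, 0.006] [507.6 189.2 174. ]
31 [-0.068, 0, 0.0] [509.2 189.4 168.2]
31 [-0.083, 0, 0.001] [494.5 188.2 165.3]
27 [499.4 188.6 160. ]
25 [501.6 188.7 157.7]
22 [504.7 189.  154.1]
19 [507.7 189.2 150.3]
17 [509.6 189.4 147.7]
15 [511.3 189.5 145.1]
```

move_arm(rows=[[0, 0, 45, 0, 1], [30, 2, 5, 0, 1], [40, 3, 0, 0, 1], [40, 3, 0, 0, 1], [40, 3, 0, 0, 1], [0, 0, -20, 0, 1], [0, 0, -20, 0, 1], [0, 0, -15, 0, 1], [0, 0, 0, 0, 1], [0, 0, 0, 0, 1]])

```text
time: 9.35
tool_pos: [0.5071, 0.1887, 0.1817]
tool_rot: [3.141, 0.002, 0.08]
contact_force: [1.0, 0.5, -0.6]
opening: 0.0501
grip_force: 20.0
```

Run:
```python
from h import *
s=monitor.observe();print(s["tool_pos"],s["tool_rot"],s["contact_force"])
im,T=grab("side");cv2.imwrite("pics/s4.png",im)
w,Tw=grab("wrist")
t=s["tool_pos"]
P=np.array([[-70,-65,0],[70,-65,0],[70,-65,12],[-70,-65,12],[-86,-48,0],[-86,-24,0]])/1e3
big=cv2.resize(im[130:210,235:325],None,fx=5,fy=5,interpolation=cv2.INTER_CUBIC)
for th,c in ((29,(0,0,255)),):
    Rm=R.from_euler("xyz",[0,-np.radians(th),HY]).as_matrix()
    q=(proj("side",T,t+[0,0,.008]+(P-[.001,0,.028])@Rm.T)-[235,130]+.5)*5
    for x in q: cv2.circle(big,(int(x[0]),int(x[1])),2,c,-1)
q=(proj("side",T,np.array([h2w(a) for a in ([-.077,-.08,.0135],[-.094,-.08,.0135],[-.094,.08,.0135])]))-[235,130]+.5)*5
for x in q: cv2.circle(big,(int(x[0]),int(x[1])),2,(255,0,0),-1)
b=w[:,160:480]
cv2.imwrite("pics/s4c.png",np.hstack([big,b]))
```

```text
[0.50707431 0.18865483 0.18166318] [3.14120009e+00 2.32087951e-03 7.97190139e-02] [ 1.035621    0.48534348 -0.64964473]
```

View pics/s4c.png

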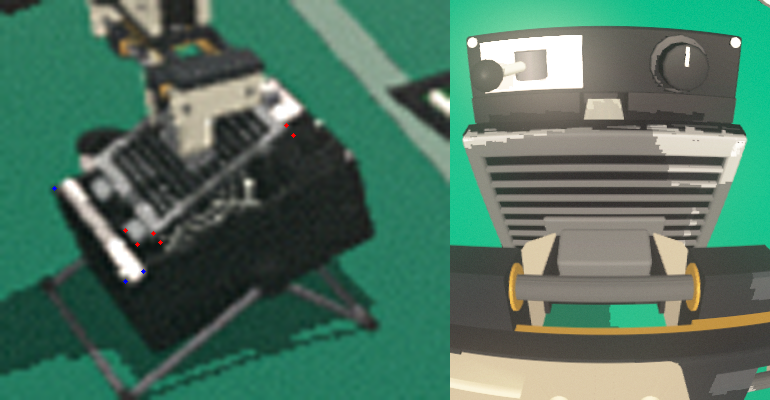

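Side view: the tilted cassette is over the pocket, with its tabs at (137,235) just uphill of the lip (68,182)-(135,280). In the wrist view it is laterally centred. I'll lower it until the tabs touch the floor.

move_arm(rows=[[4, 1, -4, 0, 1], [0, 0, -3, 0, 1], [0, 0, -3, 0, 1], [0, 0, -2, 0, 1], [0, 0, 0, 0, 1]])

```text
time: 9.95
tool_pos: [0.5113, 0.1897, 0.1704]
tool_rot: [3.141, 0.001, 0.08]
contact_force: [0.3, -0.4, -1.4]
opening: 0.05
grip_force: 20.0
```

move_arm(rows=[[0, 0, -2, 0, 1], [0, 0, 0, 0, 1]])

```text
time: 10.15
tool_pos: [0.5114, 0.1897, 0.1686]
tool_rot: [3.141, 0.0, 0.08]
contact_force: [0.1, -0.1, -2.3]
opening: 0.0494
grip_force: 20.0
```

move_arm(rows=[[0, 0, -2, 0, 1], [0, 0, 0, 0, 1]])

```text
time: 10.35
tool_pos: [0.5114, 0.1897, 0.1665]
tool_rot: [3.141, 0.0, 0.08]
contact_force: [-0.3, 0.4, -1.9]
opening: 0.0499
grip_force: 20.0
```

move_arm(rows=[[0, 0, -2, 0, 1], [0, 0, 0, 0, 1]])

```text
time: 10.55
tool_pos: [0.5116, 0.1898, 0.1648]
tool_rot: [3.142, -0.0, 0.08]
contact_force: [0.2, 0.3, -0.6]
opening: 0.0501
grip_force: 20.0
```

move_arm(rows=[[0, 0, -2, 0, 1], [0, 0, 0, 0, 1]])

```text
time: 10.75
tool_pos: [0.5117, 0.1898, 0.1629]
tool_rot: [-3.142, -0.001, 0.08]
contact_force: [0.6, 0.7, 0.9]
opening: 0.0497
grip_force: 20.0
```

move_arm(rows=[[0, 0, -2, 0, 1], [0, 0, 0, 0, 1]])

```text
time: 10.95
tool_pos: [0.5118, 0.1898, 0.161]
tool_rot: [-3.142, -0.001, 0.08]
contact_force: [0.2, -0.4, 2.1]
opening: 0.0501
grip_force: 20.0
```

Run:
```python
from h import *
im,T=grab("side");cv2.imwrite("pics/s5.png",im)
F=[]
for i in range(5): grab("side"); s=monitor.observe();F.append(s["contact_force"])
print(s["tool_pos"],np.mean(F,0),np.std(F,0))
```

```text
[0.51178682 0.18986439 0.16102332] [1.64584158 0.1112116  3.88972641] [0.26554335 0.31394373 0.68458217]
```

move_arm(rows=[[-3, 0, 0, 0, 1], [-3, 0, -0.8, 0, 1], [-3, -1, -0.8, 0, 1], [0, 0, 0, 0, 1]])

```text
time: 11.65
tool_pos: [0.5014, 0.1886, 0.1585]
tool_rot: [3.141, 0.002, 0.08]
contact_force: [0.1, 0.2, -1.9]
opening: 0.05
grip_force: 20.0
```

move_arm(rows=[[-2, 0, -0.5, 0, 1], [-2, 0, -0.5, 0, 1], [0, 0, 0, 0, 1]])

```text
time: 11.95
tool_pos: [0.4981, 0.1887, 0.158]
tool_rot: [3.141, 0.001, 0.08]
contact_force: [0.1, 0.3, -2.0]
opening: 0.0499
grip_force: 20.0
```

move_arm(rows=[[-2, 0, -0.5, 0, 1], [0, 0, 0, 0, 1]])

```text
time: 12.15
tool_pos: [0.4963, 0.1888, 0.1576]
tool_rot: [3.142, 0.0, 0.08]
contact_force: [0.5, 0.8, -2.1]
opening: 0.0501
grip_force: 20.0
```

move_arm(rows=[[-2, 0, -0.5, 0, 1], [0, 0, 0, 0, 1]])

```text
time: 12.35
tool_pos: [0.4957, 0.1888, 0.1579]
tool_rot: [3.141, -0.003, 0.08]
contact_force: [3.8, -0.1, 0.2]
opening: 0.0499
grip_force: 20.0
```

Run:
```python
from h import *
F=[]
im,T=grab("side");cv2.imwrite("pics/s6.png",im)
w,Tw=grab("wrist");cv2.imwrite("pics/w6.png",w)
for i in range(4): grab("top"); s=monitor.observe();F.append(s["contact_force"])
print(s["tool_pos"],np.mean(F,0))
a=cv2.resize(im[130:210,235:325],None,fx=5,fy=5,interpolation=cv2.INTER_CUBIC)
cv2.imwrite("pics/s6c.png",np.hstack([a,w[:,160:480]]))
```

```text
[0.49571722 0.18876421 0.15784893] [ 5.37619103 -1.08578953  2.11524998]
```

The tabs met the back of the slot: about 16 mm of slide, with +5 N along x. Now I swing the plain edge down along the arc about the tabs.

move_arm(rows=[[1, 0, 0, 0, 1], [2, 0, -2.4, 0, 1], [2, 0, -2.4, 0, 1], [0, 0, 0, 0, 1]], newtons=10)

```text
time: 13.05
tool_pos: [0.5, 0.189, 0.1521]
tool_rot: [-3.141, -0.0, 0.08]
contact_force: [4.8, 1.3, 2.0]
opening: 0.0499
grip_force: 10.0
```

move_arm(rows=[[1.8, 0, -2.4, 0, 1], [0, 0, 0, 0, 1]])

```text
time: 13.25
tool_pos: [0.5011, 0.1891, 0.1503]
tool_rot: [-3.141, 0.0, 0.08]
contact_force: [2.7, 1.5, 6.1]
opening: 0.0498
grip_force: 10.0
```

move_arm(rows=[[1.8, 0, -2.4, 0, 1], [0, 0, 0, 0, 1]])

```text
time: 13.45
tool_pos: [0.5022, 0.1892, 0.1481]
tool_rot: [-3.141, 0.002, 0.08]
contact_force: [-0.9, 2.0, 8.8]
opening: 0.0499
grip_force: 10.0
```

move_arm(rows=[[1.5, 0, -2.4, 0, 1], [0, 0, 0, 0, 1]], newtons=20)

```text
time: 13.65
tool_pos: [0.5032, 0.1892, 0.1469]
tool_rot: [-3.141, 0.002, 0.08]
contact_force: [-6.0, 0.6, 20.0]
opening: 0.0497
grip_force: 20.6
```

move_arm(rows=[[1.5, 0, -2.4, 0, 1], [0, 0, 0, 0, 1]])

```text
time: 13.85
tool_pos: [0.5054, 0.1893, 0.1432]
tool_rot: [-3.141, 0.001, 0.08]
contact_force: [1.7, 2.5, 4.9]
opening: 0.0502
grip_force: 21.7
```

Run:
```python
from h import *
im,T=grab("side");w,Tw=grab("wrist");cv2.imwrite("pics/w7.png",w);np.save("w7T.npy",Tw)
s=monitor.observe();print(s["tool_pos"],s["contact_force"],w2h(s["tool_pos"]))
a=cv2.resize(im[130:210,235:325],None,fx=5,fy=5,interpolation=cv2.INTER_CUBIC)
b=w[0:270,160:480];b=cv2.copyMakeBorder(b,0,130,0,0,cv2.BORDER_CONSTANT)
cv2.imwrite("pics/s7c.png",np.hstack([a,b]))
```

```text
[0.50563827 0.18923948 0.14285716] [1.39951647 2.65115117 3.32743232] [-0.00414646  0.00016544  0.01959813]
```

Force peaked at 20 N and then dropped to about 4 N, with the tool at flat-seat height. That suggests the catch snapped. I'll release, rise, and check by pressing on the frame either side of the catch.

move_arm(rows=[[0, 0, 0, 0, 0.35], [0, 0, 0, 0, 0.35], [0, 0, 0, 0, 0.35], [0, 0, 25, 0, 0.35], [0, 0, 25, 0, 0.35], [0, 0, 0, 0, 0.35]])

```text
time: 14.55
tool_pos: [0.5069, 0.1884, 0.1945]
tool_rot: [3.141, -0.003, 0.08]
contact_force: [-0.0, -0.4, -1.4]
opening: 0.0492
grip_force: 21.8
```

Run:
```python
from h import *
im,T=grab("side");w,Tw=grab("wrist");cv2.imwrite("pics/w8.png",w);np.save("w8T.npy",Tw)
s=monitor.observe();print(s["tool_pos"],s["opening"],s["contact_force"])
for q in ([.056,0,.040],[.056,0,.0145]): print((1e3*h2w(q)).round(1))
# predicted seated plain-edge line / catch
print((proj("wrist",Tw,np.array([h2w(a) for a in ([.0685,-.065,.012],[.0685,.065,.012],[.066,.011,.0135],[.066,-.011,.0135],[-.0715,.065,.012],[-.0715,-.065,.012])]))-[160,0]).round(0))
cv2.imwrite("pics/w8c.png",cv2.resize(w[0:260,180:460],None,fx=2.3,fy=2.3,interpolation=cv2.INTER_CUBIC))
```

```text
[0.50533241 0.18815848 0.19152744] 0.04974265926545339 [ 0.14964924 -1.33784115 -2.56614558]
[558.3 193.3 178.1]
[564.9 193.8 153.5]
[[254. 121.]
 [ 53. 121.]
 [136. 123.]
 [171. 123.]
 [ 80. 276.]
 [227. 276.]]
```

View pics/w8c.png

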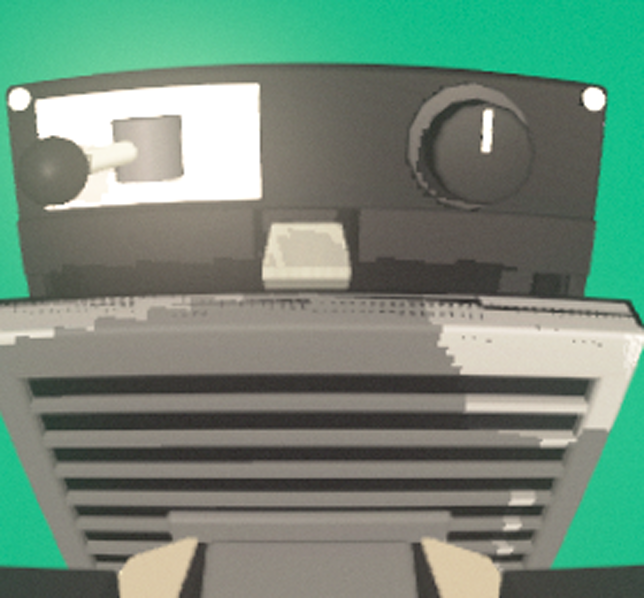

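This crop shows the gripper did not open: closure 0.35 asks for 30 mm, less than the 50 mm rib. The cassette came up with it, plain edge at crop rows 300-325. It is still held, so I work out its present tilt and hook it again.

Run:
```python
from h import *
T=np.load("w8T.npy");s=monitor.observe();t=s["tool_pos"];print(t,s["opening"])
w=cv2.imread("pics/w8.png")
P=np.array([[70,65,12],[70,-65,12],[70,65,0],[70,-65,0],[60,56,12],[60,-56,12]])/1e3
for p in (.004,.008):
 for th in (10,15,18,21,24,27,30):
  for dx in (-.003,.001,):
    Rm=R.from_euler("xyz",[0,-np.radians(th),HY]).as_matrix()
    q=proj("wrist",T,t+[0,0,p]+(P-[dx,0,.020+p])@Rm.T)
    print(p,th,dx,((q-[180,0])*2.3).round(0).astype(int).tolist())
```

```text
[0.50533241 0.18815848 0.19152744] 0.04974265926545339
0.004 10 -0.003 [[22, 283], [598, 283], [40, 271], [580, 272], [63, 323], [557, 324]]
0.004 10 0.001 [[24, 300], [596, 300], [41, 287], [578, 288], [65, 340], [555, 340]]
0.004 15 -0.003 [[11, 287], [609, 287], [29, 270], [590, 270], [55, 327], [565, 327]]
0.004 15 0.001 [[13, 304], [607, 304], [32, 286], [588, 286], [57, 344], [563, 344]]
0.004 18 -0.003 [[4, 290], [616, 290], [23, 270], [597, 271], [50, 330], [571, 331]]
0.004 18 0.001 [[7, 307], [613, 308], [26, 286], [594, 287], [53, 347], [568, 347]]
0.004 21 -0.003 [[-3, 295], [624, 295], [16, 272], [604, 272], [44, 335], [576, 335]]
0.004 21 0.001 [[0, 312], [620, 312], [19, 288], [601, 288], [48, 351], [572, 351]]
0.004 24 -0.003 [[-11, 301], [631, 301], [9, 274], [611, 274], [39, 340], [581, 340]]
0.004 24 0.001 [[-6, 317], [627, 318], [13, 290], [607, 290], [43, 356], [577, 356]]
0.004 27 -0.003 [[-18, 308], [638, 308], [2, 277], [618, 278], [34, 347], [587, 347]]
0.004 27 0.001 [[-13, 324], [633, 325], [6, 293], [614, 294], [38, 362], [582, 362]]
0.004 30 -0.003 [[-26,
[... 647 characters left out ...]
], [568, 342]]
0.008 21 -0.003 [[-4, 288], [625, 288], [15, 265], [605, 266], [44, 328], [577, 328]]
0.008 21 0.001 [[-1, 305], [621, 305], [19, 281], [601, 282], [47, 345], [573, 345]]
0.008 24 -0.003 [[-12, 293], [632, 293], [8, 266], [612, 267], [38, 333], [582, 333]]
0.008 24 0.001 [[-7, 310], [628, 310], [12, 283], [608, 283], [42, 349], [578, 349]]
0.008 27 -0.003 [[-20, 299], [640, 299], [1, 269], [620, 269], [32, 338], [588, 338]]
0.008 27 0.001 [[-15, 316], [635, 316], [5, 285], [615, 285], [37, 354], [584, 354]]
0.008 30 -0.003 [[-27, 306], [648, 306], [-7, 272], [627, 273], [27, 345], [594, 345]]
0.008 30 0.001 [[-22, 323], [642, 323], [-2, 288], [623, 289], [32, 360], [589, 360]]
```

The image fits a tilt of about 28°, with the tabs clear of the slot. That is the same state as before the first hooking, so I repeat that sequence.

move_arm(rows=[[6, 1.5, 0, 0, 1], [0, 0, -10, 0, 1], [0, 0, -10, 0, 1], [0, 0, -3, 0, 1], [0, 0, 0, 0, 1]], newtons=20)

```text
time: 15.15
tool_pos: [0.5114, 0.1901, 0.1684]
tool_rot: [3.141, 0.003, 0.08]
contact_force: [-0.6, -0.3, -2.2]
opening: 0.0498
grip_force: 21.8
```

move_arm(rows=[[0, 0, -2, 0, 1], [0, 0, 0, 0, 1]])

```text
time: 15.35
tool_pos: [0.5121, 0.1903, 0.1678]
tool_rot: [3.142, -0.0, 0.08]
contact_force: [-0.1, 0.5, -0.7]
opening: 0.0498
grip_force: 21.8
```

move_arm(rows=[[0, 0, -2, 0, 1], [0, 0, 0, 0, 1]])

```text
time: 15.55
tool_pos: [0.512, 0.1903, 0.1657]
tool_rot: [3.141, -0.0, 0.08]
contact_force: [-0.7, -0.1, -1.2]
opening: 0.0499
grip_force: 21.8
```

move_arm(rows=[[0, 0, -2, 0, 1], [0, 0, 0, 0, 1]])

```text
time: 15.75
tool_pos: [0.5122, 0.1903, 0.1639]
tool_rot: [3.142, -0.0, 0.08]
contact_force: [-0.1, -0.1, -0.3]
opening: 0.0497
grip_force: 21.7
```

move_arm(rows=[[0, 0, -2, 0, 1], [0, 0, 0, 0, 1], [0, 0, 0, 0, 1]])

```text
time: 16.05
tool_pos: [0.5123, 0.1903, 0.162]
tool_rot: [3.142, -0.001, 0.08]
contact_force: [0.4, -0.3, 0.9]
opening: 0.0498
grip_force: 21.1
```

move_arm(rows=[[0, 0, -1.5, 0, 1], [0, 0, 0, 0, 1], [0, 0, 0, 0, 1]])

```text
time: 16.35
tool_pos: [0.5121, 0.1903, 0.1602]
tool_rot: [3.142, 0.0, 0.08]
contact_force: [1.2, -0.8, 1.0]
opening: 0.0497
grip_force: 20.8
```

Floor contact again. Sliding in under the lip.

move_arm(rows=[[-3, 0, 0, 0, 1], [-3, 0, -0.8, 0, 1], [-3, -1, -0.8, 0, 1], [-2, 0, -0.5, 0, 1], [-2, 0, -0.5, 0, 1], [0, 0, 0, 0, 1]])

```text
time: 16.95
tool_pos: [0.4987, 0.1893, 0.1575]
tool_rot: [3.141, 0.0, 0.08]
contact_force: [0.4, -0.2, -1.8]
opening: 0.0501
grip_force: 20.8
```

move_arm(rows=[[-2, 0, -0.3, 0, 1], [0, 0, 0, 0, 1]])

```text
time: 17.15
tool_pos: [0.4969, 0.1893, 0.1573]
tool_rot: [3.141, 0.0, 0.08]
contact_force: [-0.3, 0.3, -1.6]
opening: 0.05
grip_force: 20.8
```

move_arm(rows=[[-2, 0, -0.3, 0, 1], [0, 0, 0, 0, 1]])

```text
time: 17.35
tool_pos: [0.4958, 0.1893, 0.1575]
tool_rot: [3.141, -0.002, 0.08]
contact_force: [2.5, -0.9, -0.9]
opening: 0.0498
grip_force: 20.9
```

move_arm(rows=[[0.5, 0, 0, 0, 1], [2, 0, -2.4, 0, 1], [2, 0, -2.4, 0, 1], [1.8, 0, -2.4, 0, 1], [1.8, 0, -2.4, 0, 1], [0, 0, 0, 0, 1]], newtons=12)

```text
time: 17.95
tool_pos: [0.5032, 0.1895, 0.1476]
tool_rot: [-3.141, 0.0, 0.08]
contact_force: [-0.9, 1.1, 3.9]
opening: 0.05
grip_force: 12.0
```

move_arm(rows=[[1.5, 0, -2.4, 0, 1], [0, 0, 0, 0, 1]], newtons=20)

```text
time: 18.15
tool_pos: [0.5039, 0.1896, 0.1469]
tool_rot: [-3.141, 0.001, 0.08]
contact_force: [-8.6, 0.6, 17.7]
opening: 0.0498
grip_force: 21.8
```

move_arm(rows=[[1.5, 0, -2.4, 0, 1], [0, 0, 0, 0, 1]])

```text
time: 18.35
tool_pos: [0.5064, 0.1896, 0.143]
tool_rot: [-3.141, -0.001, 0.08]
contact_force: [1.1, 1.3, 4.7]
opening: 0.0499
grip_force: 20.9
```

move_arm(rows=[[0, 0, -1, 0, 1], [0, 0, 0, 0, 1]])

```text
time: 18.55
tool_pos: [0.507, 0.1896, 0.1419]
tool_rot: [-3.141, -0.002, 0.08]
contact_force: [2.4, 2.6, 3.9]
opening: 0.0496
grip_force: 20.5
```

move_arm(rows=[[0, 0, 0, 0, -0.4], [0, 0, 0, 0, -0.4], [0, 0, 0, 0, -0.4]])

```text
time: 18.85
tool_pos: [0.5056, 0.1889, 0.141]
tool_rot: [3.141, 0.002, 0.08]
contact_force: [0.2, 0.0, -0.1]
opening: 0.0634
grip_force: 0.1
```

move_arm(rows=[[0, 0, 25, 0, -0.4], [0, 0, 25, 0, -0.4], [26, 2, 0, 0, -0.4], [26, 2, 0, 0, -0.4], [0, 0, 0, 0, -0.4]])

```text
time: 19.35
tool_pos: [0.5603, 0.1929, 0.1911]
tool_rot: [3.141, -0.001, 0.079]
contact_force: [0.1, 0.1, -1.5]
opening: 0.0642
grip_force: 0.0
```

Run:
```python
from h import *
w,Tw=grab("wrist");cv2.imwrite("pics/w9.png",w);s=monitor.observe();t=s["tool_pos"];print(t,w2h(t),s["opening"],s["contact_force"])
w8=cv2.imread("pics/w8.png")
# is the cassette still gripped/moved? look for its grey in seated outline, bright-grey fraction
q=proj("wrist",Tw,np.array([h2w(a) for a in ([-.06,.06,.012],[.06,.06,.012],[.06,-.06,.012],[-.06,-.06,.012],[.066,0,.0135])]));print(q.round(0))
```

```text
[0.55859052 0.19292826 0.19074181] [ 0.05951611 -0.00038924  0.05211364] 0.0644670490451227 [-0.0184383   0.44186436  0.51888224]
[[250. 318.]
 [227. 213.]
 [401. 213.]
 [378. 318.]
 [314. 207.]]
```

move_arm(rows=[[5, 1, -12, 0, -0.4], [0, 0, -12, 0, -0.4], [0, 0, -6, 0, -0.4], [0, 0, -3, 0, -0.4], [0, 0, 0, 0, -0.4]])

```text
time: 19.9
tool_pos: [0.5627, 0.1942, 0.158]
tool_rot: [3.141, 0.001, 0.08]
contact_force: [-0.9, -0.3, -0.6]
opening: 0.0643
grip_force: 0.0
```

move_arm(rows=[[0, 0, -2, 0, -0.4], [0, 0, 0, 0, -0.4]])

```text
time: 20.1
tool_pos: [0.5633, 0.1943, 0.1568]
tool_rot: [3.142, -0.0, 0.08]
contact_force: [-1.0, -0.8, 0.0]
opening: 0.0644
grip_force: 0.0
```

move_arm(rows=[[0, 0, -2, 0, -0.4], [0, 0, 0, 0, -0.4]])

```text
time: 20.3
tool_pos: [0.5631, 0.1942, 0.1546]
tool_rot: [3.141, 0.0, 0.08]
contact_force: [-0.6, -0.5, 0.5]
opening: 0.0642
grip_force: 0.0
```

move_arm(rows=[[0, 0, -2, 0, -0.4], [0, 0, 0, 0, -0.4]])

```text
time: 20.5
tool_pos: [0.5635, 0.1943, 0.1532]
tool_rot: [-3.142, -0.001, 0.08]
contact_force: [-0.9, -0.2, 3.5]
opening: 0.0642
grip_force: 1.7
```

Contact comes right at the predicted flat height (0.1535 m), so the plain edge is down. I'll press a little harder to make sure.

move_arm(rows=[[0, 0, -1.5, 0, -0.4], [0, 0, -1, 0, -0.4], [0, 0, 0, 0, -0.4], [0, 0, 0, 0, -0.4]])

```text
time: 20.9
tool_pos: [0.5637, 0.1944, 0.1527]
tool_rot: [-3.141, -0.003, 0.08]
contact_force: [-4.9, -1.7, 14.7]
opening: 0.0644
grip_force: 8.0
```

Run:
```python
from h import *
s=monitor.observe();print(s["tool_pos"],w2h(s["tool_pos"]),s["contact_force"])
c=.9
for a in (0,.9,1.0):
  ang=.45-a; b=[.106,.04+.034*np.sin(ang),.018+.034*np.cos(ang)]; print(a,(1e3*h2w(b)).round(1))
print("hy",headR(HY)[:,1])
```

```text
[0.56368916 0.194387   0.15270044] [0.05469203 0.00065737 0.01402292] [-4.8884737  -1.71486109 14.73786612]
0 [599.8 251.6 199.4]
0.9 [602.2 222.1 199.4]
1.0 [602.9 219.2 197.8]
hy [-7.99146940e-02  9.96801706e-01  1.73472348e-18]
```

The cassette is home: 15 N with only 0.5 mm of give. Next I go round to the far left side of the lever with the fingers shut.

move_arm(rows=[[0, 0, 30, 0, -0.4], [0, 0, 40, 0, 1], [0, 0, 30, 0, 1], [8, 26, 0, 0, 1], [8, 26, 0, 0, 1], [8, 26, 0, 0, 1], [8, 26, 0, 0, 1], [0, 0, -30, 0, 1], [0, 0, -30, 0, 1], [0, 0, 0, 0, 1]])

```text
time: 21.9
tool_pos: [0.5927, 0.2976, 0.185]
tool_rot: [3.139, 0.009, 0.08]
contact_force: [-0.6, -0.5, -1.4]
opening: 0.0009
grip_force: 0.0
```

move_arm(rows=[[2, 0, 3, 0, 1], [1, -10, 0, 0, 1], [0, -6, 0, 0, 1], [0, 0, 0, 0, 1]])

```text
time: 22.3
tool_pos: [0.5989, 0.281, 0.1947]
tool_rot: [-3.141, -0.002, 0.078]
contact_force: [0.2, 0.5, 0.4]
opening: 0.0006
grip_force: 0.0
```

move_arm(rows=[[0.5, -6, 0, 0, 1], [0.5, -6, 0, 0, 1], [0, 0, 0, 0, 1]])

```text
time: 22.6
tool_pos: [0.5992, 0.2704, 0.1944]
tool_rot: [-3.14, -0.001, 0.079]
contact_force: [-1.2, 2.5, 2.7]
opening: 0.0009
grip_force: 2.2
```

move_arm(rows=[[0.5, -6, 0, 0, 1], [0.5, -6, 0, 0, 1], [0, 0, 0, 0, 1]])

```text
time: 22.9
tool_pos: [0.6, 0.2599, 0.1974]
tool_rot: [-3.138, -0.004, 0.081]
contact_force: [-8.5, 5.3, 18.6]
opening: 0.0005
grip_force: 8.8
```

The force is upward along the lever: the fingers' sloped backs ride on the ball. I'll back off, straddle the ball with the fingers part open, and push with the flat inner face instead.

move_arm(rows=[[-2, 25, 0, 0, 1], [0, 0, 25, 0, 1], [0, 0, 25, 0, 0.1], [0, -20, 0, 0, 0.1], [0, -20, 0, 0, 0.1], [0, 0, 0, 0, 0.1]])

```text
time: 23.5
tool_pos: [0.5982, 0.2402, 0.2427]
tool_rot: [3.14, 0.001, 0.077]
contact_force: [0.1, -0.4, -0.2]
opening: 0.0275
grip_force: 0.0
```

move_arm(rows=[[2, 6, 0, 0, 0.1], [0, 0, 0, 0, 0.1], [0, 0, 0, 0, 0.1], [0, 0, 0, 0, 0.1]])

```text
time: 23.9
tool_pos: [0.6, 0.2498, 0.2428]
tool_rot: [3.141, 0.001, 0.081]
contact_force: [-0.5, -0.1, -0.3]
opening: 0.0412
grip_force: 0.0
```

Run:
```python
from h import *
w,T=grab("wrist");s=monitor.observe();print(s["tool_pos"],s["opening"])
ball=np.array([.5998,.2516,.1994]);q=proj("wrist",T,ball);print(q)
g=cv2.cvtColor(w,cv2.COLOR_BGR2GRAY).astype(int)
x,y=q[0].round().astype(int);print(g[y-24:y+25:4,x-40:x+41:4])
```

```text
[0.60004644 0.24969628 0.24284804] 0.04153075583823969
[[311.90738649 223.48462773]]
[[136  99 124  69  66 133 240 243 242 242 242 243 123 109 111 114 110 103
  243 243 243]
 [139  95 147  67  70  98 242 243 243 244 242 243 124 155 143 112 115 103
  241 242 242]
 [137  98 146  68  67  91 239 242 241 241 241 241 136 195 188 113 111 104
  242 242 241]
 [138  95 146  67  67  65 241 241 241 241 241 230 192 191 117 112 112 126
  243 242 242]
 [140 114 145  65  65  72 108 107 107  69  70  70 163 134  90  90  85 110
  109 105 106]
 [140  82  63  63  67  66  68  68  68  68  69  71  73  74  71  76  76  79
   78  74  73]
 [140  66  71  68  66  66  69  68  70  72  77  69  68  74  77  74  76  79
   75  76  76]
 [ 98  75  73  78  78  80  80  76  71  70  74  73  74  70  73  72  78  75
   77  74  79]
 [ 95  88  93  79  75  77  75  87  73  69  70  71  91  92  93  92  94  96
  107 110 113]
 [191  90 104  75  75  73  67 154 223 222 137 223 145 146 145 149 148 152
  224 225 199]
 [118  67  86  80  80  74  67 146 223 222 224 225 192 144 147 144 144 145
  223 223  74]
 [ 64  62  73  70  80  68  69 108 223 204 161 160 110 107 106 106 108 101
  148 141  74]
 [ 63  61 120  95  77  69  65  97 221 196  96  95  88  85  89  90  92  90
   92 105  70]]
```

move_arm(rows=[[0, 0, -20, 0, 0.1], [0, 0, -15, 0, 0.1], [0, 0, -10, 0, 0.1], [0, 0, -6, 0, 0.1], [0, 0, 0, 0, 0.1]])

```text
time: 24.45
tool_pos: [0.5999, 0.2493, 0.1914]
tool_rot: [3.141, 0.001, 0.08]
contact_force: [0.2, -0.4, 0.2]
opening: 0.0414
grip_force: 0.0
```

move_arm(rows=[[1, -10, 0, 0, 0.1], [0.5, -6, 0, 0, 0.1], [0.5, -6, 0, 0, 0.1], [0, 0, 0, 0, 0.1]])

```text
time: 24.85
tool_pos: [0.6027, 0.2264, 0.1929]
tool_rot: [-3.141, -0.001, 0.079]
contact_force: [-0.4, 2.4, 1.3]
opening: 0.0414
grip_force: 0.9
```

move_arm(rows=[[0.5, -6, 0, 0, 0.1], [0.5, -5, 0, 0, 0.1], [0, 0, 0, 0, 0.1]])

```text
time: 25.15
tool_pos: [0.6033, 0.2156, 0.1922]
tool_rot: [3.141, 0.0, 0.079]
contact_force: [0.1, 2.7, 0.7]
opening: 0.041
grip_force: 1.0
```

move_arm(rows=[[0.5, -4, 0, 0, 0.1], [0, 0, 0, 0, 0.1]])

```text
time: 25.35
tool_pos: [0.6036, 0.2119, 0.1919]
tool_rot: [3.141, 0.0, 0.08]
contact_force: [0.1, 2.5, 1.0]
opening: 0.0414
grip_force: 1.1
```

move_arm(rows=[[0, -3, 0, 0, 0.1], [0, 0, 0, 0, 0.1]])

```text
time: 25.55
tool_pos: [0.6037, 0.2092, 0.1918]
tool_rot: [-3.142, 0.0, 0.08]
contact_force: [0.8, 3.4, -1.1]
opening: 0.0416
grip_force: 1.4
```

move_arm(rows=[[0, -2, 0, 0, 0.1], [0, 0, 0, 0, 0.1]])

```text
time: 25.75
tool_pos: [0.6037, 0.2088, 0.1918]
tool_rot: [-3.139, -0.0, 0.08]
contact_force: [1.5, 8.3, -2.1]
opening: 0.0413
grip_force: 4.0
```

move_arm(rows=[[0, -1.5, 0, 0, 0.1], [0, 0, 0, 0, 0.1], [0, 10, 0, 0, 0.1], [-1, 15, 0, 0, 0.1], [-1, 15, 0, 0, 0.1], [0, 2, 0, 0, 0.1], [0, 0, 0, 0, 0.1]])

```text
time: 26.45
tool_pos: [0.6016, 0.2483, 0.192]
tool_rot: [3.141, 0.0, 0.081]
contact_force: [0.9, -0.0, 0.4]
opening: 0.0414
grip_force: 0.0
```

move_arm(rows=[[0, 0, 20, 0, 0.1], [0, 0, 40, 0, 0.1], [0, 0, 40, 0, 0.1], [-40, 0, 20, 0, 0.1], [-40, 0, 0, 0, 0.1], [-40, 0, 0, 0, 0.1], [0, 0, 0, 0, 0.1]])

```text
time: 27.15
tool_pos: [0.4774, 0.2472, 0.3129]
tool_rot: [3.141, 0.002, 0.081]
contact_force: [0.7, 1.1, 0.3]
opening: 0.0413
grip_force: 0.0
```

Run:
```python
from h import *
w,T=grab("wrist");cv2.imwrite("pics/w10.png",w);s=monitor.observe();print(s["tool_pos"],s["contact_force"],s["time"])
ball=np.array([.5998,.2516,.1994]);q=proj("wrist",T,ball);print("ball",q)
g=cv2.cvtColor(w,cv2.COLOR_BGR2GRAY)
x,y=q[0].round().astype(int)
m=(g[y-25:y+26,x-25:x+26]<60).astype(np.uint8);n,l,st,c=cv2.connectedComponentsWithStats(m)
print([(st[i].tolist(),(c[i]+[x-25,y-25]).round(1).tolist()) for i in range(1,n) if st[i][4]>20])
print(g[y-20:y+21:3,x-20:x+21:3])
# cassette: predicted seated corners (panel centre x=-1) and brightness just in/out of the frame edges
def b(pt): 
    u=proj("wrist",T,h2w(pt))[0].round().astype(int); return int(g[u[1],u[0]]) if 0<=u[1]<400 else None
for y0 in (-.04,.04,): print("plain edge",[(k,b([k/1e3,y0,.012])) for k in range(54,78,2)])
print("left",[(k,b([.03,k/1e3,.012])) for k in range(54,76,2)]);print("right",[(k,b([.03,-k/1e3,.012])) for k in range(54,76,2)])
```

```text
[0.48001128 0.24735085 0.31312174] [0.72494171 0.73853719 1.19331124] 27.2
ball [[320.90224932  57.59888466]]
[]
[[255 107 104 104 107 106 108 106 104 106 103 107 104 103]
 [188 255 255 255 255 255 255 255 255 255 255 255 255 255]
 [104 255 255 255 255 255 255 255 255 255 255 255 255 255]
 [102 255 255 255 255 255 255 255 255 199 222 236 247 252]
 [101 250 255 255 255 255  83  83 255 122 141 153 165 153]
 [103 251 255 255 184  86  86  91  88  93 189 160 164 155]
 [103 252 255 246  80  85  99 108  89  83 238 235 166 156]
 [101 253 255 239  81  86  95 100  91  85 194 154 167 156]
 [101 253 255 236 115  84  86  89  85  86 148 156 166 154]
 [ 97 253 255 239 238  92  83  85 106 255 255 255 255 255]
 [ 98 222 255 255 243 244 244 255 255 255 255 255 255 255]
 [ 96  97 101  96 100  99 105 102 101 100 101  98  92  94]
 [ 97  99  98 101  98 101 103 104 104 100 102 104 106 102]
 [ 99  96  98  99 101 102 104 102 105 104 105 103 105 104]]
plain edge [(54, 64), (56, 142), (58, 208), (60, 221), (62, 221), (64, 223), (66, 226), (68, 216), (70, 69), (72, 85), (74, 84), (76, 85)]
plain edge [(54, 79), (56, 149), (58, 206), (60, 222), (62, 223), (64, 225), (66, 229), (68, 192), (70, 97), (72, 101), (74, 98), (76, 100)]
left [(54, 105), (56, 102), (58, 127), (60, 133), (62, 134), (64, 134), (66, 91), (68, 56), (70, 52), (72, 58), (74, 59)]
right [(54, 125), (56, 146), (58, 221), (60, 220), (62, 220), (64, 88), (66, 57), (68, 55), (70, 54), (72, 65), (74, 65)]
```

The ball is back at its rest pixel. The cassette's plain edge is at x≈69 mm and its sides are at ±65 mm, as they should be when seated. Handing in.

```bash
python3 -c "
from cell import workorder
print(workorder.hand_in())"
```

```text
the job is handed in; nothing more can be done
None
```

The cassette is seated under the lip and catch, the start lever was swung to its stop and sprang back, and the job is handed in; on the first try I lifted the cassette back out because the gripper hadn't opened, so I hooked and snapped it in again. The hand-in returned no verdict.

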